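Draw the sliding work table of a drill jig back against its stops and bolt it

ROBOT

A 7-joint arm with a two-finger parallel gripper is mounted at the origin on a cart in front of the work surface, level with it; the furniture and walls round the work are solid. World frame = base frame: x ahead of the robot, y to its left, z up, the work surface at z = 0. Lengths are in m, angles in rad, forces in N, time in s.
With the tool pointing down it reaches from about 0.425 to 0.95 m from the base axis. Payload 4.7 kg.
Tool frame: the origin (TCP) lies on the centre line of the jaws, within the pads' length; the fingertips stand 19 mm ahead of it and the grasp point (between the pads) is the TCP (bot.tip_reach is the distance from the TCP to the fingertips, in m); z points along the fingers, y is the line along which they close (so a half turn about z gives the same grasp; the last joint's range is limited). The gripper opens to 87 mm and grips with 3 to 60 N. Pads are 19 mm wide; open, the fingers measure 117 mm over their backs; the gripper's body (75 mm by 190 mm) begins 51 mm behind the grasp point.
Start: joints at [-0.029, 0.469, -0.049, 1.532, 0.024, 1.141, -0.082], TCP at [0.675, 0, 0.242] pointing down, gripper open.
Joint ranges: [-2.59, 2.59], [-0.33, 1.99], [-1.39, 1.29], [0.1, 2.45], [-1.04, 4.18], [0.21, 1.99], [-2.66, 2.66]. Speed limits (rad/s): [2.57, 2.57, 3.14, 3.14, 3.14, 3.14, 3.14].

INTERFACE

Orientations are given as a 3x3 rotation matrix whose columns are the frame's x, y, z axes.
In Python, from bench import bot gives the robot as it stands. The module is installed in compiled form; this text tells all that it offers.
- The arm moves only by the tool servo_tool, never from a script. Its argument "targets" is one flat list of numbers, 6 for each row, row after row: the shift along the tool's x, y, z in mm, then the turn, a rotation vector about the tool's x, y, z in rad. In form: [dx, dy, dz, wx, wy, wz, dx, dy, dz, wx, wy, wz, ...]. A call has 1 to 20 rows; each row shifts and turns the commanded pose from where the row before left it, along the tool's axes as they then stand; what a row does not reach is not made up. A row lasts 1/10 s, in which the tool goes at most 50 mm and 8.59 degrees, less where a joint would pass 70% of its speed; a pose out of reach is approached as far as the arm can. A call is refused whole if a number of a shift passes 50 or a number of a turn 0.15, either way. A call with a gripper value outside its range is refused whole. "claw" is the closure, from 0 (fully open) to 1 (shut), set as the call begins (left out, the last holds). The fingers move at their own pace and stop on an object; the grip force is fixed at half the most. Time passes only in rows, so rows that do not move let the fingers close. It gives the time, the measured TCP pose, the force, the opening and the grip force at its end, in the units of the state.
- bot.get_obs(): the state, without advancing time (a new reading comes with each control period).
- bot.capture(name): name is "scene" or "side" or "wrist"; returns a dict with "color" (480x640x3 uint8, blue, green, red), "z_map" (480x640 float32, m along the optical axis (not along the pixel's ray), 0 where there is no reading), "fovy" (degrees; the focal length in pixels is half the picture's height over the tangent of half this angle, whatever the lens; pixels are square), "cx", "cy" (the principal point, pixels), "cam_to_world" (4x4, takes a point from camera to world coordinates); the wrist camera has in their place "mount" (4x4, takes a point from camera to tool coordinates, whose origin is the TCP and whose axes are the flange's). Camera axes: x right, y up, looking along -z (the intrinsics and any distortion apply to the point x, -y, -z); pixel columns grow to the right and rows downward; lengths in m; the calibration is good to about 2 mm. The wrist camera is an equidistant fisheye: a pixel r from the principal point sees the ray r / f radians off the axis. A picture is of the moment at which its call begins: read the wrist's pose just before it.
- bot.sign_off(): hands the job in; it is judged then, once.
The state is a dict: "time": time; "qpos": joint angles; "dq": joint speeds; "tau": joint torques, N m; "tcp_pos": TCP position; "tcp_rot": TCP orientation; "contact_force": force on the tool from outside, world axes, zero at the start; "moment": the same for the moment, N m; "width": finger opening in m; "grip_force": force on a finger pad.
Only numpy, scipy, OpenCV 4.12 (cv2) and the standard library are available. Lean on these libraries where they do the work, as an engineer would, in place of code of your own. Each camera call takes 0.05 s, during which the arm holds its last target. There are 200 camera calls.

TASK

The flat aluminium-topped work table in the blue drill jig has slid too far back under the bridge. Press down on top of it and drag it back towards the front of the jig by friction until it sits flat and fully home against both front stops, then push the red-knobbed bolt fully in so that its tongue locks behind the table, and let go. Press on the table with no more than 30 N and push the bolt with no more than 40 N, and leave the other things on the bench where they are.

Things in the scene. Friction and masses are not known exactly. Their poses are not given: they have to be found in the camera images.
- drill_jig: blue drill jig, fixed; origin on the bench under the centre of its base, 220 (own x) x 165 (own y) x 16 mm high. Own +x points away from the robot, own +y to its left, where the bolt is. The work table slides along own x on the bed (top z = 16 mm) between steel guide rails, inner faces y = +-57 mm, tops z = 26 mm. A rear wall closes the channel at x = 104 mm
- front_stops (a point): point on the bed midway between the two steel front stops, in line with their inner faces: x = -95 mm, y = 0, z = 16 mm in the jig's frame. The stops are small blocks at y = +-36 mm, 30 mm wide, tops at z = 26 mm
- bridge_front (a point): middle of the upper front edge of the blue bridge with two brass bushings: x = 37 mm, y = 0, z = 67 mm in the jig's frame. The bridge covers x = 37 to 107 mm over the full width, from z = 50 to 67 mm (bushings and screw heads to 71 mm). The rear edge of the work table is always under it and cannot be got at
- work_table: loose sliding table, 140 (own x) x 110 (own y) mm, 0.44 kg (mass varies); origin at the centre of its underside, axes parallel to the jig's. Home: origin at x = -25 mm in the jig's frame; it starts 35 to 54 mm behind that. Its flat aluminium top (136 x 106 mm, flush marks) stands firm but 36 to 46 mm above the bench: set by a jack, unmeasured, to be felt for. Friction on the bed 0.25; fingertips grip better
- lock_bolt (a joint): travel of the steel bolt: 0 out, 0.032 m fully in (end stop); starts at 0 to 0.003. It slides along the jig's own -y at x = 54 mm against about 2 N of friction and stays where left. Its 12 mm wide tongue passes under the bridge 3 mm behind the rear edge of the table when that is home; otherwise the table's side blocks it after about 7 mm
- bolt_knob (a point): top centre of the bolt's upright red knob: 18 mm in diameter, from z = 39 to 69 mm above the bench, at the jig's x = 54 mm, y = 130 mm when out and y = 98 mm when in; push it from its outer (own +y) side. The ground beside it is open; its foot and guides reach y = 150 mm, z = 26 mm
- vee_block: bystander: grey ground vee block, 57x56x34 mm, origin under its centre
- masking_tape: bystander: roll of white masking tape, 80 mm across, 24 mm high, origin under its centre
- screwdriver: bystander: orange-handled screwdriver lying on the bench, 207 mm long, 28 mm high
- spanner: bystander: combination spanner lying flat, 175 mm long, 8 mm high
- feeler_gauge: bystander: closed feeler gauge lying flat, 109 mm long, 10 mm high
- outer_race: bystander: steel bearing outer ring, 61 mm across, 22 mm high
There are look-alikes about, which are no part of the job. There is more than one size of the work_table; the job needs the larger.

How it is judged:
By the outcome, as a careful person would: the job done as asked, in the order asked, and still so for the second after the job is handed in, with the robot touching nothing.
It also fails if it takes over 72 s, if anything falls off the work surface, if the arm or the gripper's body presses on something with over 40 N, if the wrist force passes 120 N, or if a joint passes its speed limit or range.

## Working session

There is one attempt and no reset: what is moved stays moved. The work goes in short steps, Python scripts to look and compute and a tool call to move; the robot and the scene stay as the last step left them, time stands still between calls to the robot, and variables do not carry over. Pictures are saved under pics/ and viewed, at most 10 in all, crops included, and the job is handed in when it is done.

Besides the shell and the picture viewer there is one more tool, called after "Call:" by a JSON object that holds its "name" and its "arguments". servo_tool: Moves the arm, as the interface text tells. Its arguments: {"type":"object","properties":{"targets":{"type":"array","items":{"type":"number"}},"claw":{"type":"number"}},"required":["targets"]}

```bash
mkdir -p pics; cat > h.py <<'E'
import numpy as np, cv2
from bench import bot
def pts(c):
    z=c["z_map"];h,w=z.shape;f=h/2/np.tan(np.radians(c["fovy"])/2)
    u,v=np.meshgrid(np.arange(w),np.arange(h))
    P=np.stack([(u-c["cx"])/f*z,-(v-c["cy"])/f*z,-z,np.ones_like(z)],-1)
    return (P@np.array(c["cam_to_world"]).T)[...,:3]
def st():
    o=bot.get_obs();print(round(o["time"],2),np.round(o["tcp_pos"],4),np.round(o["contact_force"],1),np.round(o["tcp_rot"],3).tolist())
    return o
E
python3 - <<'E'
from h import *
st()
for n in("scene","side"):
    c=bot.capture(n);cv2.imwrite(f"pics/{n}.png",c["color"]);np.savez(n+".npz",**c)
    print(n,np.round(c["cam_to_world"],2).tolist(),c["fovy"])
E
```

```text
0.0 [0.6744 0.     0.2405] [ 0.7 -0.5 -0.4] [[-0.0, 1.0, -0.002], [1.0, 0.0, -0.0], [-0.0, -0.002, -1.0]]
scene [[0.73, 0.35, -0.59, -0.17], [-0.68, 0.4, -0.61, -0.88], [0.02, 0.85, 0.53, 0.74], [0.0, 0.0, 0.0, 1.0]] 54.26479188408459
side [[0.72, 0.58, -0.38, 0.02], [-0.7, 0.59, -0.4, -0.64], [-0.01, 0.56, 0.83, 1.14], [0.0, 0.0, 0.0, 1.0]] 56.404339494878585
```

View pics/scene.png

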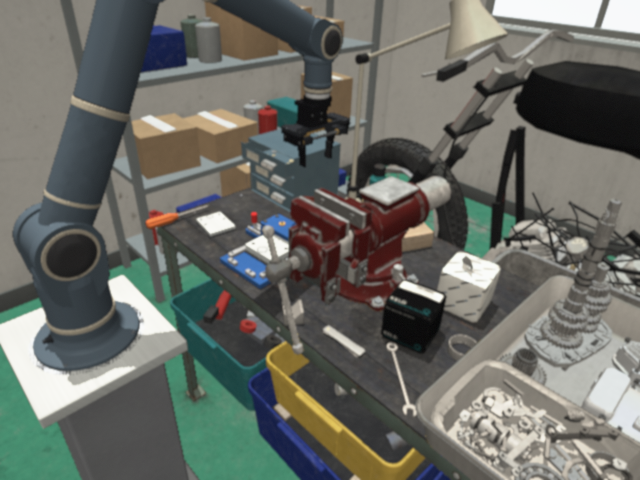

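View pics/side.png

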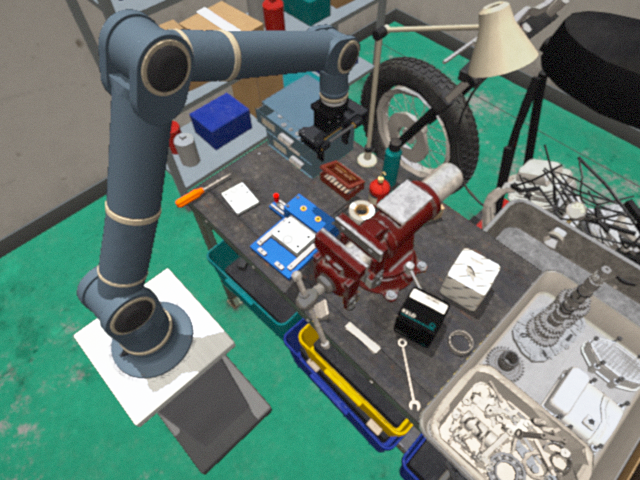

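The scene view is half blocked by the vise. The side view shows the jig at about (292,235), with the table at (295,235), red knob at (277,197), bridge at (310,210), and a decoy plate at (239,197). The vise stands close to the right. Next I measure.

```bash
python3 - <<'E'
from h import *
c=dict(np.load("side.npz"));P=pts(c);hsv=cv2.cvtColor(c["color"],cv2.COLOR_BGR2HSV)
u,v=np.meshgrid(np.arange(640),np.arange(480))
roi=(u>245)&(u<340)&(v>185)&(v<280)&(c["z_map"]>0)
H,S,V=[hsv[...,i].astype(int) for i in range(3)]
blue=roi&(H>100)&(H<120)&(S>140)
for lo,hi,n in((.008,.022,"base"),(.058,.075,"bridge")):
    m=blue&(P[...,2]>lo)&(P[...,2]<hi);q=P[m];r=cv2.minAreaRect((q[:,:2]*1000).astype(np.float32))
    print(n,m.sum(),q.mean(0).round(4),r)
    for k in range(2):print(q[q[:,k].argmin()].round(3),q[q[:,k].argmax()].round(3))
red=(u>265)&(u<290)&(v>185)&(v<212)&((H<8)|(H>172))&(S>150);q=P[red];print("knob",red.sum(),q.mean(0).round(4),q.min(0),q.max(0))
wt=roi&(S<60)&(V>170)&(P[...,2]>.028)&(P[...,2]<.055);q=P[wt];print("table",wt.sum(),np.median(q,0).round(4),cv2.minAreaRect((q[:,:2]*1000).astype(np.float32)))
im=cv2.resize(c["color"][170:290,160:400],None,fx=3.3,fy=3.3,interpolation=cv2.INTER_CUBIC);cv2.imwrite("pics/crop.png",im)
z=P[...,2];near=(abs(P[...,0]-.7)<.25)&(abs(P[...,1]-.1)<.3)
# height map around
g=np.zeros((16,20),int)
for a in range(16):
  for b in range(20):
    x=.45+.03*a;y=.35-.03*b
    m=(abs(P[...,0]-x)<.015)&(abs(P[...,1]-y)<.015)&(c["z_map"]>0)
    g[a,b]=1000*np.percentile(z[m],90) if m.any() else -1
print(g[::-1])
E
```

```text
base 893 [ 0.4112 -0.0451  0.0167] ((454.1807861328125, -25.994705200195312), (213.6680145263672, 238.25076293945312), 16.10977554321289)
[0.362 0.001 0.021] [ 0.59  -0.11   0.009]
[ 0.372 -0.125  0.02 ] [0.524 0.118 0.015]
bridge 835 [ 0.547  -0.0282  0.0676] ((547.8815307617188, -31.19091033935547), (71.49858856201172, 166.36819458007812), 3.9569942951202393)
[0.508 0.033 0.061] [ 0.586 -0.07   0.065]
[ 0.547 -0.113  0.07 ] [0.56  0.052 0.067]
knob 43 [0.5236 0.0979 0.0598] [5.10791129e-01 8.75309469e-02 1.72763901e-04] [0.56456677 0.15148429 0.0740699 ]
table 1016 [ 0.4716 -0.036   0.0436] ((455.4500732421875, -13.106346130371094), (178.30801391601562, 212.91970825195312), 4.650388717651367)
[[ -1  -1 187  -1  -1  -1  -1   5   4   5 473 481 495 510 523 534 551 564
  576 639]
 [191 192 193 193  -1  -1  -1  -1  89   8 462  72   4   3 184 171  -1  -1
   -1 639]
 [191 193 193 193 192  -1  -1  -1  50   3  10   7   3  23 174 145  -1  -1
   -1 189]
 [194 193 194 193 193  -1  -1  -1 128   4   3   4   3   4  -1  82  75  -1
   -1 189]
 [191 194 193 193 193 192 190  -1 131  44  44 131  43  4
[... 264 characters left out ...]
  26  -1
   -1 243]
 [143 179 180 177 178 177 176 177 171   3 525 588 577 572  24  27  26  -1
   -1 243]
 [  5   4   4   3   4 163 163   3   3   3 391 493 499 591   2  -1  -1  -1
   -1 244]
 [  4   3   4   4   3   4   3   4   4   3 334 336 616 602  64  17  -1  -1
   -1 242]
 [  4   4   4   4   4   4   4   4   4   3 297 334 630 619  71  70   3  -1
   -1 212]
 [  3   4   4   3   4   3   3   4  68  59  70  71 645 635  73  70  -1  -1
   -1  -1]
 [  3   3   3  12  16   4   3   3  67  60  69  68 658 649  67  66  -1  -1
  269 268]
 [  4  16   4  17  19  18  18   5   4   4  19  46 673 666 638  40  20  -1
  268 267]
 [  4  18   4  19  19  19  18   4   3   4  17  45 686 681 656  42  15   3
  268 270]]
```

View pics/crop.png

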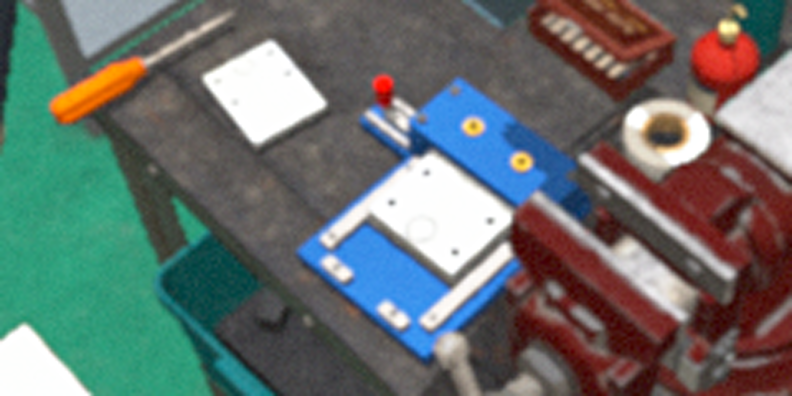

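Side crop: the table top is at about (440,210) in the crop and the two front stops at (337,268) and (393,315). The knob is at (383,88), and the vise sits beyond the jig's right edge. The jig origin comes out near (0.476,-0.035), with about 3° of yaw. I'll go above it, fingers closed, and look from the wrist.

Call:
{"name": "servo_tool", "arguments": {"targets": [-8,-45,0,0,0,0,-8,-45,0,0,0,0,-8,-45,0,0,0,0,-8,-45,0,0,0,0,0,0,0,0,0,0,0,0,0,0,0,0], "claw": 1}}

```text
time: 0.7
tcp_pos: [0.4945, -0.0322, 0.2418]
tcp_rot: [[0.001, 1.0, 0.001], [1.0, -0.001, 0.0], [0.0, 0.001, -1.0]]
contact_force: [0.4, 0.5, 0.4]
width: 0.0468
grip_force: 0.0
```

```bash
cat >> h.py <<'E'
def wray(c,o,uv):
    f=240/np.tan(np.radians(c["fovy"])/2);uv=np.atleast_2d(uv).astype(float)
    d=uv-[c["cx"],c["cy"]];r=np.hypot(*d.T);t=r/f;s=np.sin(t)/np.maximum(r,1e-9)
    D=np.stack([d[:,0]*s,-d[:,1]*s,-np.cos(t)],-1)
    T=np.eye(4);T[:3,:3]=o["tcp_rot"];T[:3,3]=o["tcp_pos"];M=T@np.array(c["mount"])
    return M[:3,3],D@M[:3,:3].T
def onz(c,o,uv,z):
    p,D=wray(c,o,uv);return p+D*((z-p[2])/D[:,2])[:,None]
def wpts(c,o):
    u,v=np.meshgrid(np.arange(640),np.arange(480));p,D=wray(c,o,np.stack([u.ravel(),v.ravel()],-1))
    T=np.array(o["tcp_rot"])@np.array(c["mount"])[:3,:3];ax=-T[:,2]
    return (p+D*(c["z_map"].ravel()/(D@ax))[:,None]).reshape(480,640,3)
E
python3 - <<'E'
from h import *
o=st();c=bot.capture("wrist");cv2.imwrite("pics/w1.png",c["color"]);np.savez("w1.npz",**c)
import pickle;pickle.dump(o,open("w1.pkl","wb"));print(c["fovy"],np.round(c["mount"],3).tolist())
E
```

```text
0.7 [ 0.4945 -0.0322  0.2418] [0.4 0.5 0.4] [[0.001, 1.0, 0.001], [1.0, -0.001, 0.0], [0.0, 0.001, -1.0]]
65.70646984690485 [[-0.0, 0.97, 0.244, 0.066], [1.0, 0.0, 0.001, 0.0], [0.001, 0.244, -0.97, -0.145], [0.0, 0.0, 0.0, 1.0]]
```

View pics/w1.png

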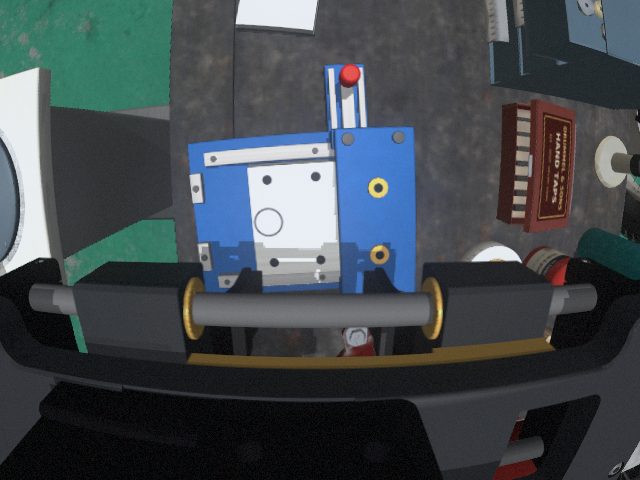

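The wrist view is clear: knob top at (349,74), bushings at (378,188) and (379,255), bridge screws at (348,138) and (398,138). The stops are at (196,188) and (205,256), the table's front edge is at u≈248, and its top-left corner is at (247,167).

```bash
python3 - <<'E'
from h import *
import pickle
c=dict(np.load("w1.npz"));o=pickle.load(open("w1.pkl","rb"));W=wpts(c,o)
def rep(n,u,v,z):print(n,onz(c,o,(u,v),z)[0].round(4),"depth",W[v-1:v+2,u-1:u+2].reshape(-1,3).mean(0).round(4))
rep("knob",349,74,.069);rep("b1",378,188,.071);rep("b2",379,255,.071);rep("s1",348,138,.071);rep("s2",398,138,.071)
rep("frontL",190,146,.016);rep("bridgeFL",336,131,.067);rep("bridgeRL",413,128,.067)
rep("tfl",247,168,.041);rep("tfr",252,260,.041);rep("stopL inner",203,188,.026);rep("stopR",212,256,.026)
for v in(190,205):
  for u in(300,325):print(W[v,u].round(4))
hsv=cv2.cvtColor(c["color"],cv2.COLOR_BGR2HSV)
m=((hsv[...,0]<8)|(hsv[...,0]>172))&(hsv[...,1]>150);m[110:]=0;m[:,:330]=0;m[:,370:]=0
print(np.argwhere(m).mean(0)[::-1],W[m].max(0),W[m].min(0))
# left edges
for u0,u1,z in((200,330,.016),(345,405,.067)):
  L=[]
  for u in range(u0,u1,8):
    b=(hsv[:,u,0]>100)&(hsv[:,u,0]<120)&(hsv[:,u,1]>140);v=[k for k in range(115,170) if b[k:k+4].all()][0];L.append(onz(c,o,(u,v),z)[0,:2])
  L=np.array(L);p=np.polyfit(L[:,0],L[:,1],1);print("edge",p,L.mean(0),L[0],L[-1])
E
```

```text
knob [0.5255 0.0959 0.069 ] depth [0.5253 0.0956 0.0702]
b1 [ 0.5509 -0.0022  0.071 ] depth [ 0.5505 -0.002   0.0728]
b2 [ 0.554  -0.0623  0.071 ] depth [ 0.5537 -0.0617  0.0729]
s1 [0.5244 0.0402 0.071 ] depth [0.5243 0.0402 0.0717]
s2 [0.5675 0.0414 0.071 ] depth [0.5675 0.0414 0.0712]
frontL [0.3693 0.0367 0.016 ] depth [0.3698 0.0367 0.0174]
bridgeFL [0.5145 0.0462 0.067 ] depth [0.5144 0.0461 0.0685]
bridgeRL [0.5818 0.0509 0.067 ] depth [0.5899 0.0525 0.0377]
tfl [0.4333 0.0135 0.041 ] depth [0.4306 0.0126 0.026 ]
tfr [ 0.435  -0.0764  0.041 ] depth [ 0.4309 -0.0838  0.0177]
stopL inner [ 0.3849 -0.0062  0.026 ] depth [ 0.383  -0.0068  0.0198]
stopR [ 0.39   -0.0771  0.026 ] depth [ 0.3879 -0.0793  0.0188]
[ 0.483  -0.0073  0.0455]
[ 0.506  -0.0074  0.0452]
[ 0.4828 -0.0217  0.0432]
[ 0.5061 -0.0214  0.0456]
[349.65116279  73.50830565] [0.53828431 0.11543196 0.3863033 ] [0.49460089 0.03344296 0.01661077]
edge [0.09748927 0.00121313] [0.44598281 0.04469167] [0.38027162 0.04023396] [0.50980145 0.06417579]
edge [0.06341861 0.01531538] [0.54642181 0.04996869] [0.5221909  0.04802395] [0.57098983 0.05126614]
```

```bash
python3 - <<'E'
from h import *
for n in("scene","side"):
    c=dict(np.load(n+".npz"));P=pts(c);hsv=cv2.cvtColor(c["color"],cv2.COLOR_BGR2HSV)
    u,v=np.meshgrid(np.arange(640),np.arange(480))
    m=(u>262)&(v>180)&(v<300)&(P[...,2]>.09)&(P[...,2]<.4)&(P[...,0]>.38)&(P[...,0]<.72)&(c["z_map"]>0)&(P[...,1]<.05)
    for lo in(.09,.13,.17,.21,.25,.3):
        q=P[m&(P[...,2]>=lo)&(P[...,2]<lo+.04)]
        if len(q):print(n,lo,len(q),"ymax",np.percentile(q[:,1],99).round(3),"x",q[:,0].min().round(3),q[:,0].max().round(3))
E
```

```text
scene 0.09 3076 ymax -0.266 x 0.39 0.72
scene 0.13 1437 ymax -0.211 x 0.38 0.72
scene 0.17 2626 ymax -0.212 x 0.38 0.72
scene 0.21 3077 ymax -0.201 x 0.392 0.72
scene 0.25 1856 ymax -0.196 x 0.414 0.72
scene 0.3 267 ymax -0.7 x 0.711 0.72
side 0.09 1710 ymax -0.293 x 0.39 0.72
side 0.13 433 ymax -0.209 x 0.381 0.718
side 0.17 1649 ymax -0.211 x 0.38 0.72
side 0.21 2896 ymax -0.204 x 0.389 0.72
side 0.25 1929 ymax -0.196 x 0.41 0.72
side 0.3 186 ymax -0.698 x 0.708 0.72
```

Call:
{"name": "servo_tool", "arguments": {"targets": [-3,-2,30,0,0,-0.06,0,0,40,0,0,0,0,0,40,0,0,0,0,0,40,0,0,0,0,0,0,0,0,0,0,0,0,0,0,0], "claw": 1}}

```text
time: 1.35
tcp_pos: [0.4942, -0.0346, 0.0915]
tcp_rot: [[-0.06, 0.998, -0.0], [0.998, 0.06, 0.0], [0.0, -0.0, -1.0]]
contact_force: [0.5, 0.4, -0.4]
width: 0.0017
grip_force: 0.0
```

Call:
{"name": "servo_tool", "arguments": {"targets": [0,-1,12,0,0,0,0,0,10,0,0,0,0,0,2,0,0,0,0,0,1,0,0,0,0,0,0,0,0,0]}}

```text
time: 1.85
tcp_pos: [0.4923, -0.035, 0.0669]
tcp_rot: [[-0.06, 0.998, 0.001], [0.998, 0.06, 0.0], [-0.0, 0.001, -1.0]]
contact_force: [-0.9, 0.2, -0.8]
width: 0.0005
grip_force: 0.0
```

Fingertips at z≈0.048. I'll feel downward in 1 mm steps.

Call:
{"name": "servo_tool", "arguments": {"targets": [0,0,1,0,0,0,0,0,1,0,0,0,0,0,0,0,0,0]}}

```text
time: 2.15
tcp_pos: [0.492, -0.035, 0.0646]
tcp_rot: [[-0.06, 0.998, 0.0], [0.998, 0.06, 0.0], [0.0, 0.0, -1.0]]
contact_force: [0.3, -0.2, 0.2]
width: 0.0004
grip_force: 0.0
```

Call:
{"name": "servo_tool", "arguments": {"targets": [0,0,1,0,0,0,0,0,0,0,0,0]}}

```text
time: 2.35
tcp_pos: [0.492, -0.035, 0.0635]
tcp_rot: [[-0.06, 0.998, -0.0], [0.998, 0.06, 0.0], [0.0, -0.0, -1.0]]
contact_force: [-1.1, -0.4, 0.1]
width: 0.0004
grip_force: 0.0
```

Call:
{"name": "servo_tool", "arguments": {"targets": [0,0,1,0,0,0,0,0,0,0,0,0]}}

```text
time: 2.55
tcp_pos: [0.492, -0.035, 0.0625]
tcp_rot: [[-0.06, 0.998, 0.0], [0.998, 0.06, 0.0], [0.0, 0.0, -1.0]]
contact_force: [0.2, 0.2, -0.5]
width: 0.0007
grip_force: 0.0
```

Call:
{"name": "servo_tool", "arguments": {"targets": [0,0,0.7,0,0,0,0,0,0,0,0,0]}}

```text
time: 2.75
tcp_pos: [0.4921, -0.035, 0.0624]
tcp_rot: [[-0.06, 0.998, 0.0], [0.998, 0.06, -0.0], [-0.0, 0.0, -1.0]]
contact_force: [-2.1, -0.2, 6.1]
width: 0.0002
grip_force: 3.0
```

Call:
{"name": "servo_tool", "arguments": {"targets": [0,0,0.7,0,0,0,0,0,0,0,0,0]}}

```text
time: 2.95
tcp_pos: [0.4921, -0.035, 0.0624]
tcp_rot: [[-0.06, 0.998, -0.0], [0.998, 0.06, -0.0], [-0.0, -0.0, -1.0]]
contact_force: [-3.0, 0.1, 11.5]
width: 0.0006
grip_force: 6.2
```

Call:
{"name": "servo_tool", "arguments": {"targets": [0,0,0.7,0,0,0,0,0,0,0,0,0]}}

```text
time: 3.15
tcp_pos: [0.4921, -0.035, 0.0623]
tcp_rot: [[-0.06, 0.998, -0.0], [0.998, 0.06, -0.0], [-0.0, -0.0, -1.0]]
contact_force: [-5.0, -0.1, 18.6]
width: 0.0005
grip_force: 9.3
```

The table top is felt at z≈0.0433, with a press of about 18 N. I start dragging.

Call:
{"name": "servo_tool", "arguments": {"targets": [0,-2,0,0,0,0,0,-2,0,0,0,0,0,-2,0,0,0,0,0,-2,0,0,0,0]}}

```text
time: 3.55
tcp_pos: [0.4879, -0.0353, 0.0624]
tcp_rot: [[-0.06, 0.998, 0.008], [0.998, 0.06, 0.0], [-0.0, 0.008, -1.0]]
contact_force: [3.4, 0.3, 8.0]
width: 0.0003
grip_force: 3.9
```

Call:
{"name": "servo_tool", "arguments": {"targets": [0,-2,0,0,0,0,0,-2,0,0,0,0,0,-2,0,0,0,0,0,-2,0,0,0,0]}}

```text
time: 3.95
tcp_pos: [0.4799, -0.0358, 0.0624]
tcp_rot: [[-0.06, 0.998, 0.009], [0.998, 0.06, 0.0], [-0.0, 0.009, -1.0]]
contact_force: [2.8, 0.2, 8.5]
width: 0.0003
grip_force: 4.0
```

Call:
{"name": "servo_tool", "arguments": {"targets": [0,-2,0.4,0,0,0,0,-2,0.4,0,0,0,0,-2,0,0,0,0,0,-2,0,0,0,0,0,-2,0,0,0,0,0,-2,0,0,0,0]}}

```text
time: 4.55
tcp_pos: [0.4695, -0.0365, 0.0624]
tcp_rot: [[-0.06, 0.998, 0.012], [0.998, 0.06, 0.0], [-0.0, 0.012, -1.0]]
contact_force: [3.2, 0.4, 11.4]
width: 0.0004
grip_force: 6.0
```

```bash
cat > look.py <<'E'
import sys
from h import *
o=st();c=bot.capture("wrist");cv2.imwrite(f"pics/{sys.argv[1]}.png",c["color"])
E
python3 look.py w2
```

```text
4.55 [ 0.4695 -0.0365  0.0624] [ 3.2  0.4 11.4] [[-0.06, 0.998, 0.012], [0.998, 0.06, 0.0], [-0.0, 0.012, -1.0]]
```

View pics/w2.png

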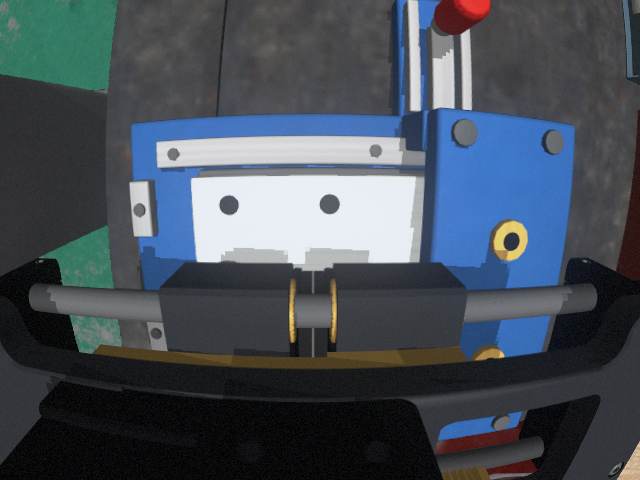

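The table follows: its front edge is at u≈192 and the stop's inner face at u≈156. I carry on, slowly near the end.

Call:
{"name": "servo_tool", "arguments": {"targets": [0,-2,0.2,0,0,0,0,-2,0.2,0,0,0,0,-2,0,0,0,0,0,-2,0,0,0,0,0,-2,0,0,0,0,0,-2,0,0,0,0,0,-2,0,0,0,0,0,-2,0,0,0,0,0,-2,0,0,0,0]}}

```text
time: 5.5
tcp_pos: [0.4525, -0.0375, 0.0623]
tcp_rot: [[-0.06, 0.998, 0.014], [0.998, 0.06, 0.0], [-0.001, 0.014, -1.0]]
contact_force: [5.0, 0.4, 15.5]
width: 0.0005
grip_force: 7.3
```

Call:
{"name": "servo_tool", "arguments": {"targets": [0,-1,0,0,0,0,0,-1,0,0,0,0,0,-1,0,0,0,0,0,-1,0,0,0,0]}}

```text
time: 5.9
tcp_pos: [0.4487, -0.0378, 0.0623]
tcp_rot: [[-0.06, 0.998, 0.014], [0.998, 0.06, 0.0], [-0.001, 0.014, -1.0]]
contact_force: [5.1, 0.5, 15.3]
width: 0.0006
grip_force: 7.4
```

Call:
{"name": "servo_tool", "arguments": {"targets": [0,-1,0,0,0,0,0,-1,0,0,0,0]}}

```text
time: 6.1
tcp_pos: [0.4467, -0.0379, 0.0623]
tcp_rot: [[-0.06, 0.998, 0.014], [0.998, 0.06, 0.0], [-0.0, 0.014, -1.0]]
contact_force: [4.7, 0.3, 14.7]
width: 0.0006
grip_force: 7.4
```

Call:
{"name": "servo_tool", "arguments": {"targets": [0,-1,0,0,0,0,0,-1,0,0,0,0]}}

```text
time: 6.3
tcp_pos: [0.4447, -0.038, 0.0623]
tcp_rot: [[-0.06, 0.998, 0.014], [0.998, 0.06, 0.0], [-0.001, 0.014, -1.0]]
contact_force: [4.0, 1.3, 14.7]
width: 0.0002
grip_force: 7.4
```

Call:
{"name": "servo_tool", "arguments": {"targets": [0,-1,0,0,0,0,0,-0.5,0,0,0,0]}}

```text
time: 6.5
tcp_pos: [0.4432, -0.0381, 0.0624]
tcp_rot: [[-0.06, 0.998, 0.014], [0.998, 0.06, 0.0], [-0.001, 0.014, -1.0]]
contact_force: [4.6, 1.5, 15.3]
width: 0.0003
grip_force: 7.4
```

Call:
{"name": "servo_tool", "arguments": {"targets": [0,-0.7,0,0,0,0,0,-0.7,0,0,0,0]}}

```text
time: 6.7
tcp_pos: [0.4425, -0.0382, 0.0624]
tcp_rot: [[-0.06, 0.998, 0.016], [0.998, 0.06, 0.0], [-0.001, 0.016, -1.0]]
contact_force: [5.9, -0.7, 13.3]
width: 0.0005
grip_force: 6.3
```

Call:
{"name": "servo_tool", "arguments": {"targets": [0,-0.7,0,0,0,0,0,-0.7,0,0,0,0]}}

```text
time: 6.9
tcp_pos: [0.4412, -0.0383, 0.0624]
tcp_rot: [[-0.06, 0.998, 0.016], [0.998, 0.06, 0.0], [-0.001, 0.016, -1.0]]
contact_force: [7.3, -0.2, 12.0]
width: 0.0003
grip_force: 6.4
```

Call:
{"name": "servo_tool", "arguments": {"targets": [0,-0.5,0.5,0,0,0,0,-1,0.3,0,0,0,0,-0.5,0,0,0,0]}}

```text
time: 7.2
tcp_pos: [0.441, -0.0383, 0.0623]
tcp_rot: [[-0.06, 0.998, 0.02], [0.998, 0.06, 0.0], [-0.001, 0.02, -1.0]]
contact_force: [7.5, 0.2, 15.6]
width: 0.0003
grip_force: 7.7
```

```bash
python3 look.py w3
```

```text
7.2 [ 0.441  -0.0383  0.0623] [ 7.5  0.2 15.6] [[-0.06, 0.998, 0.02], [0.998, 0.06, 0.0], [-0.001, 0.02, -1.0]]
```

View pics/w3.png

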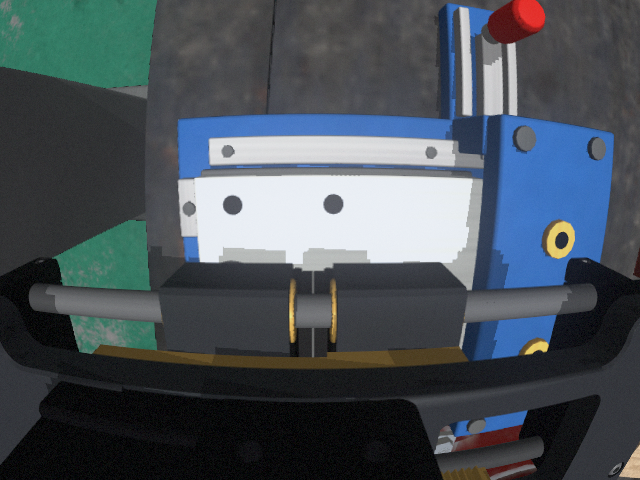

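The table's front edge now meets the stop at u≈196 and motion has stalled. I pull a bit harder to square it onto both stops.

Call:
{"name": "servo_tool", "arguments": {"targets": [0,-1,0.3,0,0,0,0,-1,0.3,0,0,0,0,-1,0,0,0,0,0,-1,0,0,0,0,0,0,0,0,0,0]}}

```text
time: 7.75
tcp_pos: [0.4385, -0.0386, 0.0623]
tcp_rot: [[-0.06, 0.998, 0.023], [0.998, 0.06, 0.0], [-0.001, 0.023, -1.0]]
contact_force: [8.5, -0.4, 19.0]
width: 0.0007
grip_force: 9.5
```

Call:
{"name": "servo_tool", "arguments": {"targets": [0,-1,0,0,0,0,0,-1,0,0,0,0,0,-1,0,0,0,0,0,-1,0,0,0,0]}}

```text
time: 8.15
tcp_pos: [0.4346, -0.0389, 0.0623]
tcp_rot: [[-0.06, 0.998, 0.023], [0.998, 0.06, 0.0], [-0.001, 0.023, -1.0]]
contact_force: [8.4, -0.2, 18.3]
width: 0.0008
grip_force: 9.4
```

The tips seem to slip on a stopped table. I lift off and check.

Call:
{"name": "servo_tool", "arguments": {"targets": [0,0,-3,0,0,0,0,0,-20,0,0,0,0,0,-50,0,0,0,10,20,-50,0,0,0,20,30,-40,0,0,0,0,0,0,0,0,0,0,0,0,0,0,0]}}

```text
time: 8.85
tcp_pos: [0.4682, -0.0084, 0.2139]
tcp_rot: [[-0.061, 0.998, 0.0], [0.998, 0.061, -0.0], [-0.0, 0.0, -1.0]]
contact_force: [-1.4, -0.4, -0.4]
width: 0.0009
grip_force: 0.0
```

```bash
python3 look.py w4; python3 - <<'E'
from h import *
import pickle
o=bot.get_obs();c=bot.capture("wrist");np.savez("w4.npz",**c);pickle.dump(o,open("w4.pkl","wb"))
E
```

```text
8.85 [ 0.4682 -0.0084  0.2139] [-1.4 -0.4 -0.4] [[-0.061, 0.998, 0.0], [0.998, 0.061, -0.0], [-0.0, 0.0, -1.0]]
```

View pics/w4.png

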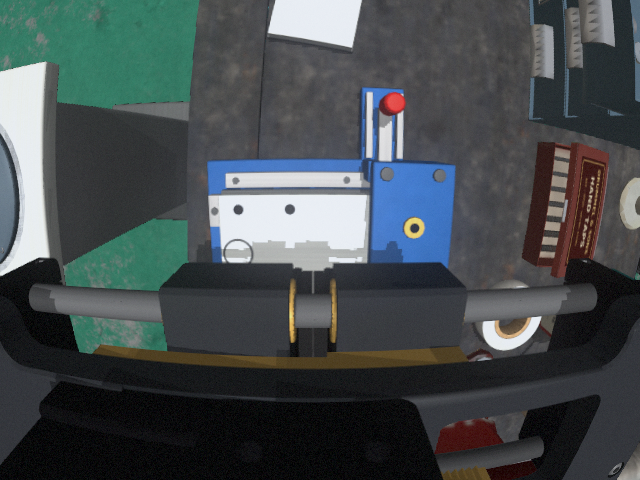

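Left side: the table's front edge (u≈218) is against the left stop (214,211). The knob is at (393,103). I check the right stop from the side camera.

```bash
python3 - <<'E'
from h import *
import pickle
c=bot.capture("side");im=cv2.resize(c["color"][180:290,230:350],None,fx=5,fy=5,interpolation=cv2.INTER_CUBIC);cv2.imwrite("pics/s2.png",im);np.savez("s2.npz",**c)
c=dict(np.load("w4.npz"));o=pickle.load(open("w4.pkl","rb"))
print("knob",onz(c,o,(393,103),.069))
a=dict(np.load("w1.npz"));oa=pickle.load(open("w1.pkl","rb"))
# holes travel
h0=onz(a,oa,[(267,180),(315,177)],.0433);h1=onz(c,o,[(238,210),(290,209)],.0433)
print(h0.round(4),h1.round(4),h1-h0)
E
```

```text
knob [[0.52264146 0.09503136 0.069     ]]
[[0.4523 0.002  0.0433]
 [0.4968 0.0045 0.0433]] [[ 0.401  -0.0018  0.0433]
 [ 0.4463  0.0015  0.0433]] [[-0.051263   -0.00385368  0.        ]
 [-0.05047865 -0.00301752  0.        ]]
```

View pics/s2.png

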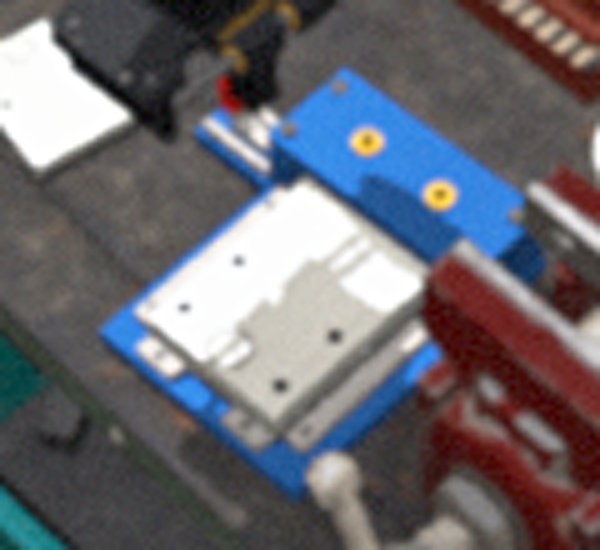

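The holes travelled 51 mm, as did the pressing point, so the table is square. The right stop at (250,425) is also met by the front edge. Before going down beside the knob, I check clearance to the toolbox.

```bash
python3 - <<'E'
from h import *
import pickle
c=dict(np.load("w4.npz"));o=pickle.load(open("w4.pkl","rb"));W=wpts(c,o)
for z in(.06,.1,.14):
    m=(W[...,2]>z)&(W[...,2]<.3)&(W[...,1]>.06)&(W[...,1]<.22)&(W[...,0]>.5)&(c["z_map"]>0);q=W[m]
    q=q[q[:,0]>.56];print(z,len(q),q[q[:,0].argsort()[:5]].round(3).tolist() if len(q) else "")
m=(W[...,2]>.012)&(W[...,1]>.15)&(W[...,0]<.6)&(c["z_map"]>0)&(W[...,2]<.1);q=W[m];print("plate",q.min(0),q.max(0))
E
```

```text
0.06 10021 [[0.638, 0.175, 0.155], [0.638, 0.168, 0.152], [0.639, 0.168, 0.153], [0.639, 0.158, 0.153], [0.639, 0.177, 0.159]]
0.1 7011 [[0.638, 0.175, 0.155], [0.638, 0.168, 0.152], [0.639, 0.168, 0.153], [0.639, 0.158, 0.153], [0.639, 0.177, 0.159]]
0.14 5320 [[0.638, 0.175, 0.155], [0.638, 0.168, 0.152], [0.639, 0.168, 0.153], [0.639, 0.158, 0.153], [0.639, 0.177, 0.159]]
plate [0.41657331 0.15284583 0.01211596] [0.50105341 0.20136923 0.0191735 ]
```

Call:
{"name": "servo_tool", "arguments": {"targets": [34,16,0,0,0,0,34,16,0,0,0,0,34,16,0,0,0,0,34,17,0,0,0,0,0,0,0,0,0,0,0,0,0,0,0,0]}}

```text
time: 9.6
tcp_pos: [0.5238, 0.1307, 0.2119]
tcp_rot: [[-0.061, 0.998, -0.004], [0.998, 0.061, -0.001], [-0.001, -0.004, -1.0]]
contact_force: [-0.4, -0.7, 0.1]
width: 0.0002
grip_force: 0.0
```

Call:
{"name": "servo_tool", "arguments": {"targets": [2,-2,40,0,0,0,0,0,40,0,0,0,0,0,40,0,0,0,0,0,20,0,0,0,0,0,6,0,0,0,0,0,0,0,0,0]}}

```text
time: 10.2
tcp_pos: [0.522, 0.1312, 0.0669]
tcp_rot: [[-0.058, 0.998, -0.002], [0.998, 0.058, -0.001], [-0.001, -0.002, -1.0]]
contact_force: [0.0, 0.5, 0.3]
width: 0.0003
grip_force: 0.0
```

Call:
{"name": "servo_tool", "arguments": {"targets": [-4,0,0,0,0,0,-4,0,0,0,0,0,-2,0,0,0,0,0,-2,0,0,0,0,0]}}

```text
time: 10.6
tcp_pos: [0.524, 0.1205, 0.0685]
tcp_rot: [[-0.059, 0.998, 0.002], [0.998, 0.059, 0.0], [0.0, 0.002, -1.0]]
contact_force: [-0.2, 0.0, -0.8]
width: 0.0005
grip_force: 0.0
```

Call:
{"name": "servo_tool", "arguments": {"targets": [-2,0,1,0,0,0,-2,0,1,0,0,0,-2,0,0,0,0,0,-2,0,0,0,0,0]}}

```text
time: 11.0
tcp_pos: [0.5241, 0.1136, 0.0657]
tcp_rot: [[-0.061, 0.998, 0.0], [0.998, 0.061, 0.001], [0.001, 0.0, -1.0]]
contact_force: [-0.0, 2.6, -0.3]
width: 0.0004
grip_force: 0.9
```

Call:
{"name": "servo_tool", "arguments": {"targets": [-2,0,0,0,0,0,-2,0,0,0,0,0,-2,0,0,0,0,0,-2,0,0,0,0,0]}}

```text
time: 11.4
tcp_pos: [0.5246, 0.1048, 0.0657]
tcp_rot: [[-0.06, 0.998, 0.0], [0.998, 0.06, 0.0], [0.0, 0.0, -1.0]]
contact_force: [0.2, 2.6, -0.0]
width: 0.0005
grip_force: 1.0
```

Call:
{"name": "servo_tool", "arguments": {"targets": [-2,0,0,0,0,0,-2,0,0,0,0,0,-2,0,0,0,0,0]}}

```text
time: 11.7
tcp_pos: [0.525, 0.0987, 0.0657]
tcp_rot: [[-0.06, 0.998, 0.0], [0.998, 0.06, 0.0], [0.0, 0.0, -1.0]]
contact_force: [0.4, 2.4, -0.4]
width: 0.0004
grip_force: 1.0
```

It is past the 7 mm blocking point with only 2.5 N, so the tongue is passing behind the table.

Call:
{"name": "servo_tool", "arguments": {"targets": [-2,0,0,0,0,0,-2,0,0,0,0,0,-2,0,0,0,0,0,-2,0,0,0,0,0,-2,0,0,0,0,0]}}

```text
time: 12.2
tcp_pos: [0.5256, 0.0888, 0.0657]
tcp_rot: [[-0.06, 0.998, 0.0], [0.998, 0.06, 0.0], [0.0, 0.0, -1.0]]
contact_force: [1.3, 2.0, 0.5]
width: 0.0003
grip_force: 1.1
```

Call:
{"name": "servo_tool", "arguments": {"targets": [-1,0,0,0,0,0,-1,0,0,0,0,0,-1,0,0,0,0,0]}}

```text
time: 12.5
tcp_pos: [0.5257, 0.0859, 0.0657]
tcp_rot: [[-0.06, 0.998, 0.0], [0.998, 0.06, 0.0], [0.0, 0.0, -1.0]]
contact_force: [0.5, 2.4, 0.4]
width: 0.0003
grip_force: 1.1
```

Call:
{"name": "servo_tool", "arguments": {"targets": [-1,0,0,0,0,0,-1,0,0,0,0,0]}}

```text
time: 12.7
tcp_pos: [0.5258, 0.0844, 0.0657]
tcp_rot: [[-0.06, 0.998, 0.0], [0.998, 0.06, 0.001], [0.001, 0.0, -1.0]]
contact_force: [1.3, 4.1, -0.9]
width: 0.0004
grip_force: 2.1
```

Call:
{"name": "servo_tool", "arguments": {"targets": [-1,0,0,0,0,0,0,0,0,0,0,0]}}

```text
time: 12.9
tcp_pos: [0.5258, 0.0844, 0.0657]
tcp_rot: [[-0.061, 0.998, 0.0], [0.998, 0.061, 0.002], [0.002, 0.0, -1.0]]
contact_force: [1.0, 5.3, 0.6]
width: 0.0009
grip_force: 2.4
```

Call:
{"name": "servo_tool", "arguments": {"targets": [-0.7,0,0,0,0,0,0,0,0,0,0,0]}}

```text
time: 13.1
tcp_pos: [0.5258, 0.0843, 0.0657]
tcp_rot: [[-0.061, 0.998, 0.0], [0.998, 0.061, 0.002], [0.002, 0.001, -1.0]]
contact_force: [1.4, 6.1, -0.3]
width: 0.0006
grip_force: 2.9
```

Call:
{"name": "servo_tool", "arguments": {"targets": [-1.5,0,0,0,0,0,-1.5,0,0,0,0,0,0,0,0,0,0,0]}}

```text
time: 13.4
tcp_pos: [0.5258, 0.084, 0.0658]
tcp_rot: [[-0.063, 0.998, 0.001], [0.998, 0.063, 0.006], [0.005, 0.001, -1.0]]
contact_force: [-0.5, 12.0, -0.2]
width: 0.0002
grip_force: 4.9
```

Call:
{"name": "servo_tool", "arguments": {"targets": [5,0,0,0,0,0,10,0,0,0,0,0,20,0,0,0,0,0,0,0,-40,0,0,0,0,0,-45,0,0,0,0,0,-45,0,0,0,0,0,-20,0,0,0,0,0,0,0,0,0,0,0,0,0,0,0]}}

```text
time: 14.3
tcp_pos: [0.5233, 0.1134, 0.2151]
tcp_rot: [[-0.059, 0.998, -0.001], [0.998, 0.059, -0.001], [-0.001, -0.001, -1.0]]
contact_force: [-1.0, 0.2, 0.1]
width: 0.0006
grip_force: 0.0
```

```bash
python3 look.py w5; python3 - <<'E'
from h import *
c=bot.capture("side");a=dict(np.load("side.npz"))
d=cv2.absdiff(c["color"],a["color"]).max(2);print([(k,int((d[k[1]:k[3],k[0]:k[2]]>60).sum())) for k in((175,170,262,215),(345,190,385,225),(390,330,480,420),(445,240,510,300))])
E
```

```text
14.3 [0.5233 0.1134 0.2151] [-1.   0.2  0.1] [[-0.059, 0.998, -0.001], [0.998, 0.059, -0.001], [-0.001, -0.001, -1.0]]
[((175, 170, 262, 215), 0), ((345, 190, 385, 225), 88), ((390, 330, 480, 420), 0), ((445, 240, 510, 300), 0)]
```

View pics/w5.png

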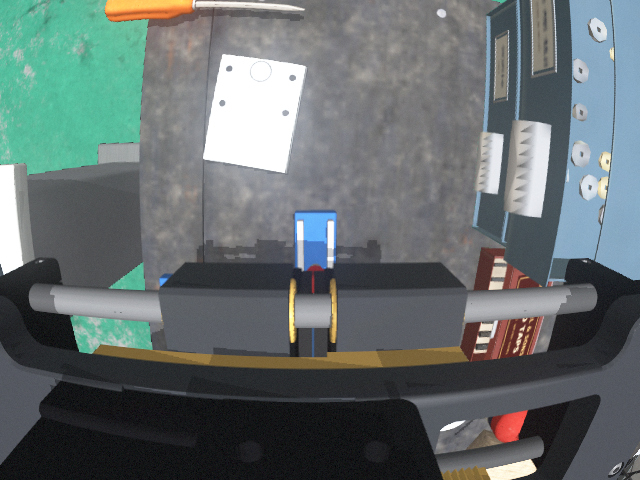

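The knob is hidden under the gripper here. I shift right over the jig and measure it by colour.

Call:
{"name": "servo_tool", "arguments": {"targets": [-40,0,0,0,0,0,-40,-10,0,0,0,0,-30,-10,0,0,0,0,0,0,0,0,0,0,0,0,0,0,0,0]}}

```text
time: 14.9
tcp_pos: [0.5097, 0.0025, 0.2143]
tcp_rot: [[-0.058, 0.998, -0.003], [0.998, 0.058, -0.0], [0.0, -0.003, -1.0]]
contact_force: [-1.1, 1.2, -0.2]
width: 0.0004
grip_force: 0.0
```

```bash
python3 - <<'E'
from h import *
o=st();c=bot.capture("wrist");cv2.imwrite("pics/w6.png",c["color"]);W=wpts(c,o)
hsv=cv2.cvtColor(c["color"],cv2.COLOR_BGR2HSV)
m=((hsv[...,0]<6)|(hsv[...,0]>174))&(hsv[...,1]>180)&(W[...,2]>.062)&(W[...,2]<.08);m[:60]=0;m[:,:300]=0;m[:,450:]=0;m[260:]=0
uv=np.argwhere(m).mean(0)[::-1];k=onz(c,o,uv,.069)[0];R=np.array([[np.cos(.06),-np.sin(.06)],[np.sin(.06),np.cos(.06)]])
print(m.sum(),uv,k,"jig",(k[:2]-[.4806,-.0363])@R)
E
```

```text
14.9 [0.5097 0.0025 0.2143] [-1.1  1.2 -0.2] [[-0.058, 0.998, -0.003], [0.998, 0.058, -0.0], [0.0, -0.003, -1.0]]
82 [341.73170732 149.95121951] [0.52819471 0.06619772 0.069     ] jig [0.05365524 0.09945931]
```

View pics/w6.png

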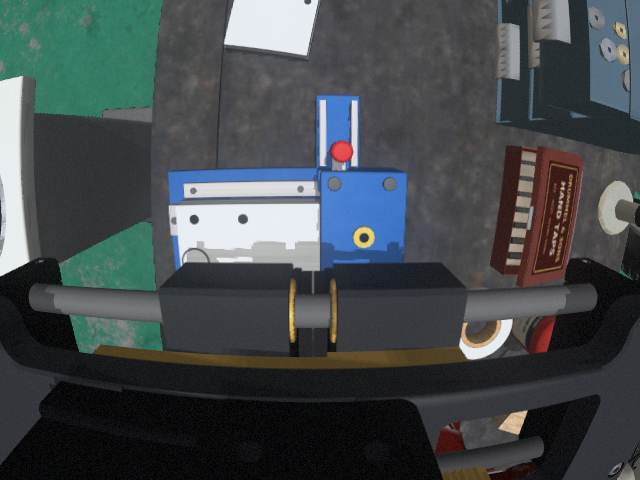

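The knob is at jig (53.7, 99.5) mm against 98 expected for fully in, close to the measuring error. One firmer push, still well under 40 N, will make sure.

Call:
{"name": "servo_tool", "arguments": {"targets": [40,10,0,0,0,0,40,10,0,0,0,0,30,0,0,0,0,0,0,0,40,0,0,0,0,0,40,0,0,0,0,0,40,0,0,0,0,0,28,0,0,0,0,0,0,0,0,0,-10,0,0,0,0,0,-10,0,0,0,0,0,-5,0,0,0,0,0]}}

```text
time: 16.05
tcp_pos: [0.5267, 0.0877, 0.0693]
tcp_rot: [[-0.058, 0.998, 0.003], [0.998, 0.058, -0.0], [-0.0, 0.003, -1.0]]
contact_force: [0.2, -1.3, -0.5]
width: 0.0009
grip_force: 0.0
```

Call:
{"name": "servo_tool", "arguments": {"targets": [-2,0,0,0,0,0,-2,0,0,0,0,0,-2,0,0,0,0,0,0,0,0,0,0,0]}}

```text
time: 16.45
tcp_pos: [0.5263, 0.0843, 0.0682]
tcp_rot: [[-0.061, 0.998, 0.002], [0.998, 0.061, 0.001], [0.001, 0.002, -1.0]]
contact_force: [0.2, 2.6, 1.3]
width: 0.0008
grip_force: 1.1
```

Call:
{"name": "servo_tool", "arguments": {"targets": [-2,0,0,0,0,0,-2,0,0,0,0,0,-2,0,0,0,0,0,0,0,0,0,0,0]}}

```text
time: 16.85
tcp_pos: [0.5264, 0.0837, 0.0683]
tcp_rot: [[-0.065, 0.998, 0.002], [0.998, 0.065, 0.007], [0.007, 0.002, -1.0]]
contact_force: [-1.6, 13.1, 1.5]
width: 0.0004
grip_force: 6.0
```

Call:
{"name": "servo_tool", "arguments": {"targets": [-1.5,0,0,0,0,0,-1.5,0,0,0,0,0,0,0,0,0,0,0]}}

```text
time: 17.15
tcp_pos: [0.5263, 0.0835, 0.0683]
tcp_rot: [[-0.066, 0.998, 0.002], [0.998, 0.066, 0.011], [0.01, 0.003, -1.0]]
contact_force: [-2.4, 18.5, 1.5]
width: 0.0006
grip_force: 8.4
```

The bolt is hard against its end stop: 18 N moves it no further. I back off and clear.

Call:
{"name": "servo_tool", "arguments": {"targets": [8,0,0,0,0,0,12,0,0,0,0,0,15,0,0,0,0,0,0,0,-40,0,0,0,0,0,-45,0,0,0,0,0,-45,0,0,0,0,0,-20,0,0,0,0,0,0,0,0,0,0,0,0,0,0,0]}}

```text
time: 18.05
tcp_pos: [0.5238, 0.1091, 0.2173]
tcp_rot: [[-0.06, 0.998, -0.0], [0.998, 0.06, -0.001], [-0.001, -0.0, -1.0]]
contact_force: [-0.1, 0.4, -0.8]
width: 0.0011
grip_force: 0.0
```

```bash
python3 - <<'E'
from h import *
st();print(bot.sign_off())
E
```

```text
18.05 [0.5238 0.1091 0.2173] [-0.1  0.4 -0.8] [[-0.06, 0.998, -0.0], [0.998, 0.06, -0.001], [-0.001, -0.0, -1.0]]
the job is handed in; nothing more can be done
None
```

The work table is home against both front stops, the bolt is pushed in to its end stop behind it, the arm is clear, and the job was handed in at 18 s; measured forces reached 19 N pressing on the table and 18.5 N pushing the bolt.

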